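# Ring the counter bell and hold up the telescopic pick-up flag

### The job

An order is ready: ring the counter bell by pressing its plunger all the way down and letting it come up again, and only then raise the telescopic pick-up flag. To raise it, squeeze in the release button on the side of the flag's grip and pull the grip straight up, past the first stop, to the second stop where the mast is fully out. Finish while still holding the flag up at full height; leave the bell and all other things on the counter standing where they are.

Things in the scene. Friction and masses are not known exactly. Their poses are not given: they have to be found in the camera images.
- flag_grip (a point): Centre of the flag's grip: black plastic block on top of an upright steel mast, 26 mm (x) by 28 mm (y) by 42 mm tall, centre 140 mm above the counter when the mast is down. Moves with it. Axes: z up; +y out of the side that carries the release button; +x along the flag plate, which hangs below the grip. Yaw lies between 0.95 and 2.2 rad (flag to the robot's left, button side towards the robot)
- flag_foot (a point): Middle of the underside of the flag's round dark steel foot, 92 mm across and 18 mm tall, fixed to the counter. The outer tube rises from its middle to 108 mm and is at most 27 mm across. Same axes as the grip
- flag_plate (a point): Middle of the flag: plain white plate 64 mm long (x), 4 mm thick (y), 52 mm tall, 50 mm from the mast's axis on the grip's +x side and 52 mm below the grip's centre, rising with the mast; it spans 18 to 82 mm from the axis and ends below the grip
- flag_mast (a joint): how far the mast is drawn out upward, in m: 0 down (start), 0.060 first stop (it catches there unless the release button is in), 0.120 second stop, fully out. The moving part weighs about 170 g and slides back down by itself if let go, at most as far as the catch
- flag_button (a joint): how far the release button is squeezed in, in m: 0 out, 0.005 fully in. A sprung push plate (3 N to start, 6 N fully in; comes out when released). Fingers closing on the grip along its y axis press it in; it must be in while the mast passes the first stop
- flag_button_face (a point): Middle of the outer face of the release button when out: steel push plate 18 mm wide and 26 mm tall, on the grip's +y side, 21 mm from the grip's centre and level with it; moves up with the grip. It stands 7 mm proud when out (grip and button 35 mm across), 2 mm when in (30 mm across)
- bell_button (a joint): how far the bell's plunger is pressed down, in m: 0 up, 0.004 at its stop; its spring needs about 8.5 N at the stop and lifts it again
- bell_top (a point): Top centre of the plunger of the counter bell: a silvery dome on a round black base, 80 mm across and 58 mm tall, loose on the counter (about 160 g). The plunger is a 16 mm wide knob in the middle of the dome, standing 14 mm above it. The point stays with the bell, at the height of the plunger's top when not pressed
- juice_bottle_mid (a point): bystander, middle of a juice bottle with a red cap, 71 mm across, 205 mm tall, at the back
- drink_can_mid (a point): bystander, middle of a tall drink can, 66 mm across, 168 mm tall, at the back
- honey_jar_mid (a point): bystander, middle of a honey jar with a green lid, 68 mm across, 84 mm tall, at the back right
- takeaway_cup_mid (a point): bystander, middle of a brown takeaway cup, 82 mm across, 92 mm tall, at the back left
- espresso_cup_mid (a point): bystander, middle of an espresso cup, 60 mm across (87 mm with its handle), 56 mm tall, between and in front of the bell and the flag
- coin_bowl_mid (a point): bystander, middle of a black coin bowl, 112 mm across, 33 mm tall, in front of the work
Things that resemble listed ones, but are neither listed nor needed, are in the scene too. What is shaped like the part that bears bell_button but turquoise or yellow is not meant.

How it is judged:
On the way, in this order (a step that is already met when the one before it is completed fails the run):
1. the bell's plunger is pressed down to its stop while the flag is still down (value of joint bell_button above 0.0033 m and value of joint flag_mast below 0.02 m), for 0.05 s.
2. with the bell's plunger up again, the release button is squeezed in and the mast is drawn out past the first stop (value of joint bell_button below 0.0015 m and value of joint flag_button above 0.003 m and value of joint flag_mast above 0.075 m), for 0.1 s.
At the end, for the whole second after the job is handed in: The mast is within 5 mm of its second stop (over 115 of 120 mm) and the fingers hold it there (over 1 N); the bell stands upright within 30 mm of its start with its plunger up (value of joint flag_mast above 0.115 m and contact force between the fingers and flag_mast above 1 N and value of joint bell_button below 0.0015 m and angle between bell_top's own z axis and vertical below 0.15 rad and distance of bell_top from where it was at the start of the episode below 0.03 m); the arm keeps its last pose, push and grip.
It fails at once if a bystander is moved by more than 30 mm (distance of any of juice_bottle_mid, drink_can_mid, honey_jar_mid, takeaway_cup_mid, espresso_cup_mid, coin_bowl_mid from where it was at the start of the episode above 0.03 m).
It also fails if it takes over 48 s, if anything falls off the work surface, if the arm or the gripper's body presses on something with over 40 N, if the wrist force passes 120 N, or if a joint passes its speed limit or range.

### The arm

A 6-joint arm with a two-finger parallel gripper is mounted at the origin on a cart in front of the work surface, level with it; the furniture and walls round the work are solid. World frame = base frame: x ahead of the robot, y to its left, z up, the work surface at z = 0. Lengths are in m, angles in rad, forces in N, time in s.
With the tool pointing down it reaches from about 0.275 to 1 m from the base axis. Payload 8.4 kg.
Tool frame: the origin (TCP) lies where the fingers leave the gripper's body, on its centre line; the fingertips stand 73 mm ahead of it and the grasp point (between the pads) lies 54 mm ahead of it; z points along the fingers, y is the direction in which the jaws open and shut (so a half turn about z gives the same grasp; the last joint's range is limited). The gripper opens to 85 mm and grips with 20 to 120 N. Pads are 22 mm wide; open, the fingers measure 114 mm over their backs; the gripper's body (76 mm by 85 mm) begins 54 mm behind the grasp point. The pads swing forward as they close: fully open they stand 13 mm farther back than shut.
Start: joints at [1.314, 0.353, 1.633, -0, 1.155, -0.002], TCP at [0.158, 0.605, 0.304] pointing down, gripper open.
Joint ranges: [-2.63, 2.63], [-0.92, 2.1], [0.06, 2.66], [-1.3, 4.44], [0, 2.69], [-3.02, 3.02]. Speed limits (rad/s): [2.22, 2.22, 2.79, 3.14, 3.14, 3.14].

### API

Orientations are given as a unit quaternion [x, y, z, w].
In Python, from rig import sense, get_image, hand_in gives the robot as it stands.
- The arm moves only by the tool play_rows, never from a script. Its argument "deltas" is a list of rows, each a list of 3 entries, a list of its own where there are three numbers: the turn, a rotation vector about the tool's x, y, z in rad, then the shift along the tool's x, y, z in mm, then the closure, from -1 (fully open) to 1 (shut), so that 0 is half open. A call has 1 to 5 rows; each row is the pose to reach, as a shift and turn from the pose commanded when the call began, along the tool's axes at that moment; what a row does not reach only later rows make up. A row lasts 1/8 s, in which the tool goes at most 62.5 mm and 10.7 degrees, less where a joint would pass 70% of its speed; a pose out of reach is approached as far as the arm can. A call with a gripper value outside its range is refused whole. The fingers move at their own pace and stop on an object; "squeeze" is the grip in N (left out, the last holds). Time passes only in rows, so rows that repeat a pose let the fingers close. It gives the time, the measured TCP pose, the force and the opening at its end, in the units of the state.
- sense(): the state, without advancing time (a new reading comes with each control period).
- get_image(name): name is "side" or "top"; returns a dict with "frame" (480x640x3 uint8, blue, green, red), "vertical_fov" (degrees; the focal length in pixels is half the picture's height over the tangent of half this angle, whatever the lens; pixels are square), "cx", "cy" (the principal point, pixels), "R" (3x3) and "t" (3): a world point X has camera coordinates R X + t. Camera axes: x right, y down, z forward; pixel columns grow to the right and rows downward; lengths in m; the calibration is good to about 2 mm. A picture is of the moment at which its call begins. There is no depth.
- hand_in(): hands the job in, once; it reports no verdict.
The state is a dict: "clock": time; "qpos": joint angles; "joint_vel": joint speeds; "joint_efforts": joint torques, N m; "position": TCP position; "eef_rot": TCP orientation; "wrist_force": force on the tool from outside, world axes, zero at the start; "wrist_torque": the same for the moment, N m; "gripper_width": finger opening in m.
Only numpy, scipy, OpenCV 4.12 (cv2) and the standard library are available. Lean on these libraries where they do the work, as an engineer would, in place of code of your own. Each camera call takes 0.05 s, during which the arm holds its last target. There are 200 camera calls.

## Working session

There is one attempt and no reset: what is moved stays moved. The work goes in short steps, Python scripts to look and compute and a tool call to move; the robot and the scene stay as the last step left them, time stands still between calls to the robot, and variables do not carry over. Pictures are saved under pics/ and viewed, about 8 in all and at most 12, crops included, and the job is handed in when it is done.

Besides the shell and the picture viewer there is one more tool, called as name(argument=value, ...) on one line, values as JSON. play_rows: Moves the arm, as the interface text tells. Its arguments: {"type":"object","properties":{"deltas":{"type":"array"},"squeeze":{"type":"number"}},"required":["deltas"]}

```bash
mkdir -p pics; ls; python3 - <<'E'
from rig import *
import cv2,pickle
s=sense(); print({k:s[k] for k in('clock','position','eef_rot','wrist_force','gripper_width')})
d={}
for n in('side','top'):
    i=get_image(n); d[n]=i; cv2.imwrite(f'pics/{n}0.png',i['frame']); print(n,i['vertical_fov'],i['cx'],i['cy'],i['R'],i['t'])
pickle.dump(d,open('im0.pkl','wb'))
E
```

```text
pics
{'clock': 0.0, 'position': array([0.15743301, 0.60445197, 0.30314524]), 'eef_rot': array([ 1.27060460e-01,  9.91894726e-01, -6.92696833e-04, -1.08352706e-04]), 'wrist_force': array([ 0.04769411, -0.24700844,  1.15077394]), 'gripper_width': 0.08537441370926668}
side 48.28439233824206 321.0362189902617 235.11150988848055 [[ 0.99496128 -0.09969037 -0.01067121]
 [-0.05238366 -0.42614075 -0.90313898]
 [ 0.08548682  0.89914731 -0.42921569]] [-0.54498728  0.17769351  1.38490217]
top 44.659907500707455 322.5468657471427 243.87678769950747 [[ 0.0274126  -0.99896701 -0.03624159]
 [-0.98719675 -0.02135493 -0.15807135]
 [ 0.15713413  0.04011073 -0.98676238]] [0.05284011 0.57924321 1.55197092]
```

View pics/side0.png

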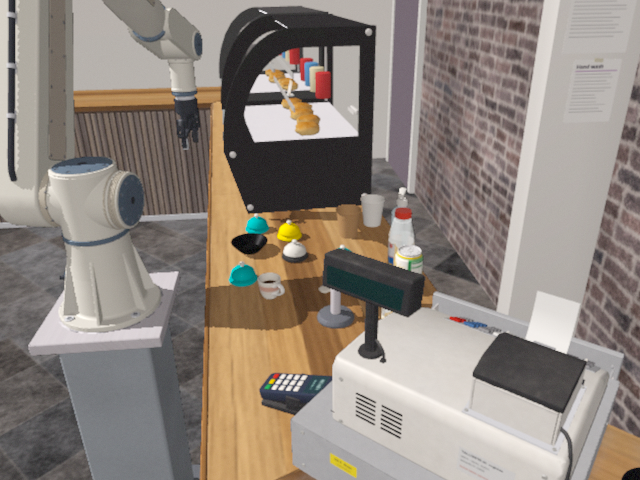

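View pics/top0.png

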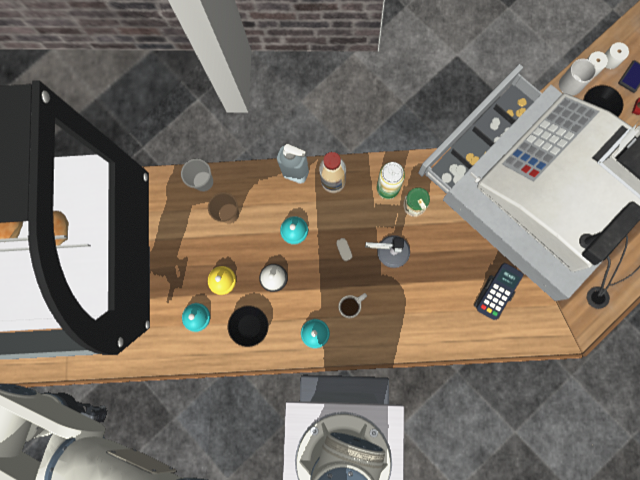

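Top view: silver bell at about (273,277), flag foot at about (393,250) with a dark grip at about (398,243). In the side view the bell is at about (295,250), and the flag is partly hidden by the till display. Next I'll zoom in.

```bash
cat > h.py <<'E'
import numpy as np
def f(c): return 240/np.tan(np.radians(c['vertical_fov'])/2)
def cast(c,u,v,z):
    d=np.asarray(c['R']).T@np.array([(u-c['cx'])/f(c),(v-c['cy'])/f(c),1]); o=-np.asarray(c['R']).T@np.asarray(c['t'])
    return o+d*(z-o[2])/d[2]
def proj(c,X):
    p=np.asarray(c['R'])@np.asarray(X)+c['t']; return p[:2]/p[2]*f(c)+[c['cx'],c['cy']]
E
python3 - <<'E'
import pickle,cv2,numpy as np
from h import *
d=pickle.load(open('im0.pkl','rb'))
t=d['top']['frame'];s=d['side']['frame']
a=cv2.resize(t[225:275,355:421],None,fx=6,fy=6,interpolation=cv2.INTER_CUBIC)
b=cv2.resize(t[255:305,240:306],None,fx=6,fy=6,interpolation=cv2.INTER_CUBIC)
c=cv2.resize(s[230:330,270:402],None,fx=6,fy=3*1.0,interpolation=cv2.INTER_CUBIC)
c=cv2.resize(s[225:275,260:326],None,fx=6,fy=6,interpolation=cv2.INTER_CUBIC)
e=cv2.resize(s[240:340,300:432],None,fx=3,fy=3,interpolation=cv2.INTER_CUBIC)
cv2.imwrite('pics/z.png',np.vstack([np.hstack([a,b]),np.hstack([c,e])]))
T=d['top'];S=d['side']
B=cast(T,272.5,271,.055); print('bell?',B,proj(S,B))
F=cast(T,393,251,.01);print('foot',F,proj(S,F))
for z in(.108,.14,.161):print(z,proj(T,[F[0],F[1],z]),proj(S,[F[0],F[1],z]))
E
```

```text
bell? [0.49912391 0.20042198 0.055     ] [297.73189973 240.67752943]
foot [ 0.56784517 -0.1281663   0.01      ] [334.34920345 313.98348724]
0.108 [396.09759218 245.53234496] [334.349207   279.32889944]
0.14 [397.19567081 243.59409266] [334.34920821 267.51125485]
0.161 [397.94179754 242.27708147] [334.34920902 259.61468678]
```

View pics/z.png

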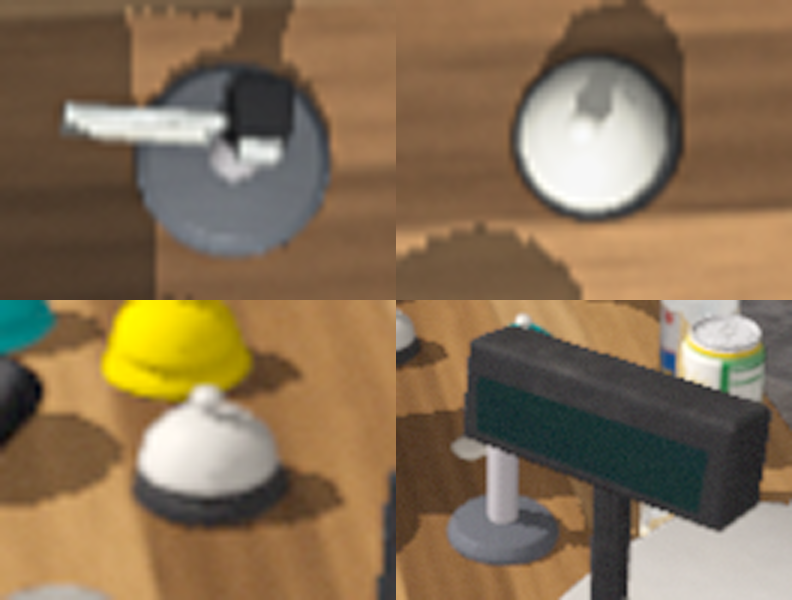

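Foot disc centre is at top (393.7,251.6), the black grip top at (398.5,242) with a white button on the robot side, and the plate points left in the image. The bell knob is at top ≈(271,276.7), side ≈(294.5,240.8).

```bash
python3 - <<'E'
import pickle,cv2,numpy as np
from h import *
d=pickle.load(open('im0.pkl','rb'));T=d['top'];S=d['side']
print('base',cast(T,273.7,277.3,.012),'knob T',cast(T,271,276.7,.055),'knob S',cast(S,294.5,241.5,.055))
print('pred T',proj(T,cast(T,273.7,277.3,.012)*[1,1,0]+[0,0,.055]),'S',proj(S,cast(T,273.7,277.3,.012)*[1,1,0]+[0,0,.055]))
print('foot',cast(T,393.7,251.6,.012),'grip top',cast(T,398.5,242,.161))
fr=T['frame'].astype(int); m=(fr.min(2)>150).astype(np.uint8); sub=m[238:252,360:393]
ys,xs=np.nonzero(sub); xs=xs+360; ys=ys+238
k=xs<389; P=[]
for x in range(367,389):
    yy=ys[(xs==x)]
    if len(yy): P.append((x,yy.min(),yy.max())); 
P=np.array(P);print(P.T)
for j,z in((1,.114),):
    c=np.polyfit(P[:,0],P[:,j]-.5,1); a=cast(T,367,np.polyval(c,367),z); b=cast(T,389,np.polyval(c,389),z); v=a-b; print('yaw plate',np.arctan2(v[1],v[0]),a,b)
c=np.polyfit(P[:,0],P[:,2]+.5,1); a=cast(T,367,np.polyval(c,367),.062); b=cast(T,389,np.polyval(c,389),.062); v=a-b; print('yaw bot',np.arctan2(v[1],v[0]),a,b)
bl=(fr.max(2)<60).astype(np.uint8)[232:256,390:408]; ct=max(cv2.findContours(bl,0,2)[0],key=cv2.contourArea); print('grip rect',cv2.minAreaRect(ct+np.array([390,232])))
ys,xs=np.nonzero(bl);print(xs.min()+390,xs.max()+390,ys.min()+232,ys.max()+232)
E
```

```text
base [0.48633301 0.20176128 0.012     ] knob T [0.48352701 0.2038607  0.055     ] knob S [0.48931357 0.19605142 0.055     ]
pred T [271.81454199 275.68616813] S [293.38701906 240.71070283]
foot [ 0.5659036  -0.12995581  0.012     ] grip top [ 0.56858523 -0.12956647  0.161     ]
[[367 368 369 370 371 372 373 374 375 376 377 378 379 380 381 382 383 384
  385 386 387 388]
 [243 243 243 243 243 243 243 243 243 243 243 243 243 243 243 243 243 243
  243 244 244 244]
 [245 246 246 247 247 247 247 247 247 247 247 247 247 248 248 248 248 248
  248 248 248 248]]
yaw plate 1.5596513113618002 [ 0.57380277 -0.0518296   0.114     ] [ 0.57316393 -0.10914815  0.114     ]
yaw bot 1.4813152632614994 [ 0.5706217  -0.05389373  0.062     ] [ 0.56530429 -0.11316006  0.062     ]
grip rect ((397.5, 242.0), (12.0, 11.0), 90.0)
392 403 236 248
```

Bell is at ≈(0.486,0.202), the flag axis at ≈(0.567,−0.130) with yaw ≈1.5. I'll approach in front of the heated case, with the gripper shut.

play_rows(deltas=[[[0,0,0.08],[-30,-45,0],1],[[0,0,0.16],[-60,-90,0],1],[[0,0,0.24],[-90,-134,0],1],[[0,0,0.32],[-120,-179,0],1],[[0,0,0.4],[-151,-224,0],1]], squeeze=30)

```text
clock: 0.72
position: [0.2473, 0.3483, 0.3037]
eef_rot: [0.323, 0.947, -0.0, 0.0]
wrist_force: [1.5, 0.1, 0.5]
gripper_width: -0.0001
```

```bash
cat >> h.py <<'E'
from scipy.spatial.transform import Rotation as Ro
def rel(s,X,ang=None):
    R=Ro.from_quat(s['eef_rot']).as_matrix(); print('clk',s['clock'],'pos',s['position'].round(4),'w',round(s['gripper_width'],4),'F',s['wrist_force'].round(1),'yang',np.degrees(np.arctan2(R[1,1],R[0,1])).round(1),'z',R[:,2].round(3))
    print('shift mm',(R.T@(np.array(X)-s['position'])*1000).round(1))
    if ang is not None:
        yt=np.radians(ang); G=np.array([[np.sin(yt),np.cos(yt),0],[-np.cos(yt),np.sin(yt),0],[0,0,-1]]).T
        G=np.column_stack([np.cross([np.cos(yt),np.sin(yt),0],[0,0,-1]),[np.cos(yt),np.sin(yt),0],[0,0,-1]])
        print('turn',Ro.from_matrix(R.T@G).as_rotvec().round(3))
E
python3 -c "
from h import *;from rig import *
rel(sense(),[.486,.202,.170],22.7)"
```

```text
clk 0.725 pos [0.2473 0.3483 0.3037] w -0.0001 F [1.5 0.1 0.5] yang 52.4 z [ 0. -0. -1.]
shift mm [-278.3   29.9  133.7]
turn [-0.     0.     0.518]
```

play_rows(deltas=[[[0,0,0.13],[-60,6,25],1],[[0,0,0.26],[-120,13,50],1],[[0,0,0.39],[-175,20,80],1],[[0,0,0.518],[-230,25,105],1],[[0,0,0.518],[-278,30,133],1]])

```text
clock: 1.35
position: [0.4876, 0.2032, 0.17]
eef_rot: [0.554, 0.832, 0.0, 0.0]
wrist_force: [-0.5, 0.3, 0.5]
gripper_width: -0.0001
```

```bash
python3 - <<'E'
from h import *;from rig import *
import cv2
s=sense();rel(s,[.486,.202,.13],22.7)
T=get_image('top');S=get_image('side')
tip=s['position']+[0,0,-.073];print(proj(T,tip),proj(S,tip))
a=cv2.resize(T['frame'][240:310,230:310],None,fx=5,fy=5,interpolation=cv2.INTER_CUBIC)
b=cv2.resize(S['frame'][200:270,260:340],None,fx=5,fy=5,interpolation=cv2.INTER_CUBIC)
cv2.imwrite('pics/b1.png',np.hstack([a,b]))
E
```

```text
clk 1.35 pos [0.4876 0.2032 0.17  ] w -0.0001 F [-0.5  0.3  0.5] yang 22.7 z [ 0.001  0.    -1.   ]
shift mm [-0.4 -2.  40. ]
turn [ 0.001 -0.    -0.001]
[269.36081821 273.51764094] [293.33588323 227.57720955]
```

View pics/b1.png

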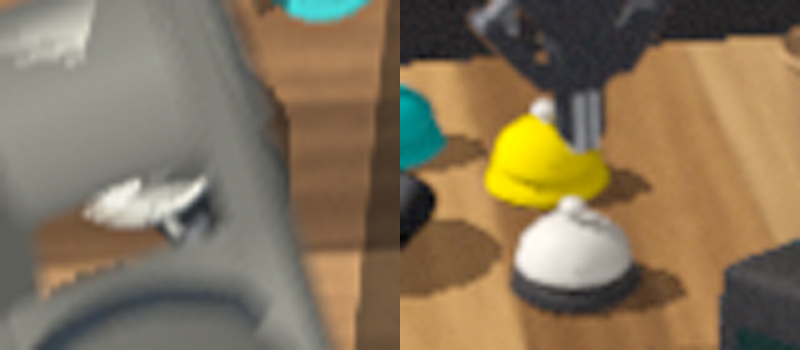

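The tip hangs over the knob within a few mm (side: tip ≈(296,230), knob ≈(294,240)). I'll lower it gently.

play_rows(deltas=[[[0,0,0],[0,-3,15],1],[[0,0,0],[0,-3,30],1],[[0,0,0],[0,-3,36],1],[[0,0,0],[0,-3,40],1],[[0,0,0],[0,-3,42],1]])

```text
clock: 2.08
position: [0.483, 0.2037, 0.129]
eef_rot: [0.553, 0.833, 0.0, -0.0]
wrist_force: [-1.3, 1.0, 2.8]
gripper_width: -0.0001
```

play_rows(deltas=[[[0,0,0],[0,0,2],1],[[0,0,0],[0,0,2],1]])

```text
clock: 2.33
position: [0.4831, 0.2036, 0.1273]
eef_rot: [0.553, 0.833, 0.0, -0.0]
wrist_force: [-3.2, 2.3, 5.6]
gripper_width: -0.0003
```

play_rows(deltas=[[[0,0,0],[0,0,2],1],[[0,0,0],[0,0,3],1]])

```text
clock: 2.58
position: [0.4833, 0.2037, 0.1258]
eef_rot: [0.553, 0.833, 0.0, -0.0]
wrist_force: [-10.2, -0.3, 36.3]
gripper_width: -0.0001
```

play_rows(deltas=[[[0,0,0],[0,0,-1],1],[[0,0,0],[0,0,-20],1],[[0,0,0],[0,0,-60],1],[[0,0,0],[0,0,-110],1],[[0,0,0],[0,0,-165],1]])

```text
clock: 3.2
position: [0.483, 0.2031, 0.2904]
eef_rot: [0.553, 0.833, -0.0, 0.0]
wrist_force: [1.0, 0.8, 0.2]
gripper_width: 0.0003
```

```bash
python3 - <<'E'
from h import *;from rig import *
import cv2
s=sense();rel(s,[.40,-.130,.30],-3.5)
S=get_image('side');cv2.imwrite('pics/s2.png',cv2.resize(S['frame'][190:340,230:430],None,fx=3,fy=3))
E
```

```text
clk 3.2 pos [0.483  0.2031 0.2904] w 0.0003 F [1.  0.8 0.2] yang 22.8 z [-0. -0. -1.]
shift mm [-274.9 -205.6   -9.6]
turn [-0.     0.     0.459]
```

View pics/s2.png

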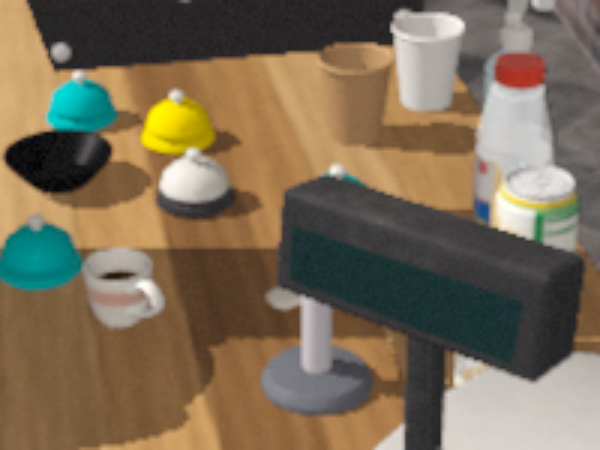

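Bell stands upright with its knob up at the same spot (crop (193,155)); all things are in place. Now to above the flag, gripper open.

```bash
python3 -c "
from h import *;from rig import *
rel(sense(),[.567,-.130,.29],-3.5)"
```

```text
clk 3.25 pos [0.4858 0.2042 0.2977] w 0.0001 F [2.  1.  5.9] yang 22.8 z [ 0.009  0.004 -1.   ]
shift mm [-339.6  -54.7    7.3]
turn [ 0.01  -0.002  0.459]
```

play_rows(deltas=[[[0,0,0.09],[-50,-8,0],-1],[[0,0,0.18],[-105,-17,0],-1],[[0,0,0.27],[-160,-26,0],-1],[[0,0,0.36],[-215,-35,0],-1],[[0,0,0.459],[-270,-44,0],-1]])

```text
clock: 3.88
position: [0.5477, -0.0646, 0.289]
eef_rot: [0.729, 0.684, 0.0, 0.0]
wrist_force: [0.1, -0.7, 0.2]
gripper_width: 0.0854
```

```bash
python3 - <<'E'
from h import *;from rig import *
import cv2
rel(sense(),[.567,-.130,.29],-3.5)
S=get_image('side');T=get_image('top')
cv2.imwrite('pics/f1.png',np.hstack([cv2.resize(T['frame'][200:300,340:460],None,fx=3.3,fy=3.3),cv2.resize(S['frame'][200:300,270:390],None,fx=3.3,fy=3.3)]))
E
```

```text
clk 3.875 pos [ 0.5477 -0.0646  0.289 ] w 0.0854 F [ 0.1 -0.7  0.2] yang -3.7 z [ 0.001 -0.    -1.   ]
shift mm [-64.   23.5  -0.9]
turn [ 0.001  0.    -0.003]
```

View pics/f1.png

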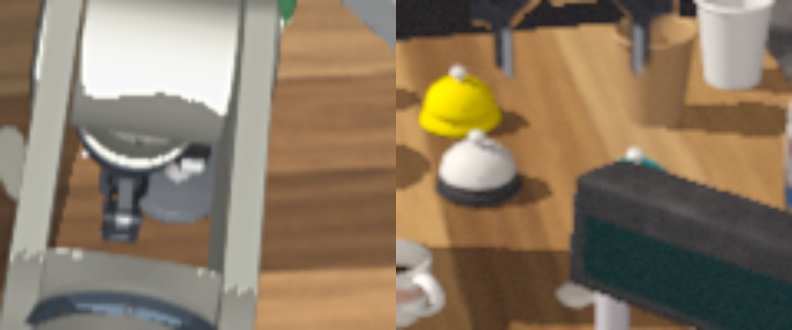

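```bash
python3 - <<'E'
from h import *;import pickle
d=pickle.load(open('im0.pkl','rb'));T=d['top'];S=d['side']
p=np.array([.5477,-.0646,.289])
for y in(-.0425,.0425):print('tips S',proj(S,p+[-y,.0,-.06]))
for X in([.567,-.13,.05],[.567,-.13,.24],[.570,-.13,.05]):print(proj(S,X))
E
```

```text
tips S [340.39339872 221.49916791]
tips S [304.8942288  223.29620613]
[334.09478029 300.53808952]
[334.07768908 229.21478872]
[335.32614515 300.46016912]
```

Tips and mast show the same small bias in the side view (about +1.2 to +1.5 px), so the target stands. Moving over and descending.

play_rows(deltas=[[[0,0,0],[-32,12,0],-1],[[0,0,0],[-64,24,0],-1],[[0,0,0],[-64,24,0],-1],[[0,0,0],[-64,24,30],-1],[[0,0,0],[-64,24,55],-1]])

```text
clock: 4.6
position: [0.567, -0.1269, 0.2331]
eef_rot: [0.728, 0.685, 0.0, -0.0]
wrist_force: [-0.1, 0.7, -0.8]
gripper_width: 0.0854
```

```bash
python3 - <<'E'
from h import *;from rig import *
import cv2
rel(sense(),[.567,-.130,.195],-3.5)
S=get_image('side');T=get_image('top')
cv2.imwrite('pics/f2.png',np.hstack([cv2.resize(T['frame'][200:300,340:460],None,fx=3.3,fy=3.3),cv2.resize(S['frame'][200:300,270:390],None,fx=3.3,fy=3.3)]))
E
```

```text
clk 4.6 pos [ 0.567  -0.1269  0.2331] w 0.0854 F [-0.1  0.7 -0.8] yang -3.5 z [ 0.  0. -1.]
shift mm [-3.1  0.2 38.1]
turn [ 0.    -0.     0.001]
```

View pics/f2.png

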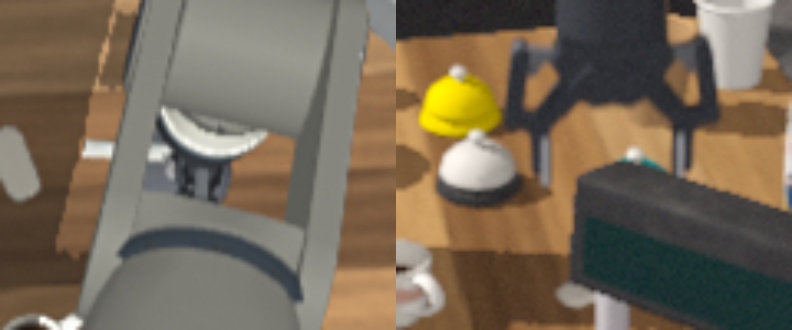

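Jaws are centred at crop x≈613 over the mast at ≈612. Descend and close.

play_rows(deltas=[[[0,0,0],[-2,0,20],-1],[[0,0,0],[-2,0,38],-1],[[0,0,0],[-2,0,39],1],[[0,0,0],[-2,0,39],1],[[0,0,0],[-2,0,39],1]], squeeze=50)

```text
clock: 5.32
position: [0.5671, -0.1299, 0.1956]
eef_rot: [0.728, 0.685, -0.0, -0.0]
wrist_force: [-5.6, 0.5, 4.2]
gripper_width: 0.0321
```

play_rows(deltas=[[[0,0,0],[0,0,0],1],[[0,0,0],[0,0,0],1]])

```text
clock: 5.58
position: [0.5675, -0.13, 0.1959]
eef_rot: [0.728, 0.686, 0.0, 0.0]
wrist_force: [-0.6, 1.2, 6.1]
gripper_width: 0.0278
```

play_rows(deltas=[[[0,0,0],[0,0,-8],1],[[0,0,0],[0,0,-18],1],[[0,0,0],[0,0,-30],1],[[0,0,0],[0,0,-40],1],[[0,0,0],[0,0,-50],1]])

```text
clock: 6.2
position: [0.5675, -0.13, 0.2458]
eef_rot: [0.728, 0.685, 0.0, 0.0]
wrist_force: [4.4, 0.8, -1.7]
gripper_width: 0.0278
```

```bash
python3 - <<'E'
from h import *;from rig import *
import cv2
rel(sense(),[.567,-.130,.315],-3.5)
S=get_image('side');T=get_image('top')
cv2.imwrite('pics/f3.png',np.hstack([cv2.resize(T['frame'][200:300,340:460],None,fx=3.3,fy=3.3),cv2.resize(S['frame'][200:300,270:390],None,fx=3.3,fy=3.3)]))
E
```

```text
clk 6.2 pos [ 0.5675 -0.13    0.2458] w 0.0278 F [ 4.4  0.8 -1.7] yang -3.5 z [ 0.001 -0.    -1.   ]
shift mm [ -0.1  -0.4 -69.2]
turn [0.001 0.    0.   ]
```

View pics/f3.png

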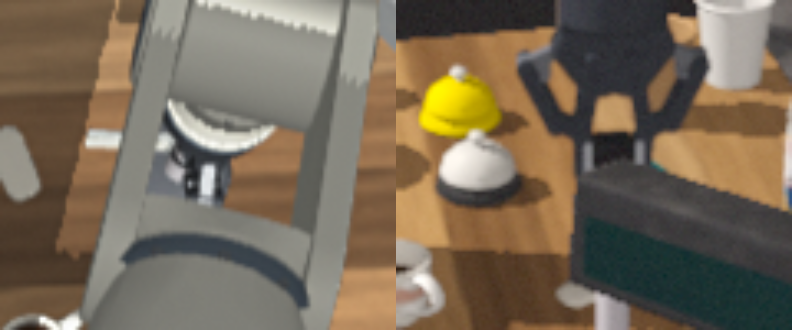

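The grip (black block at crop (615,150)) has risen between the fingers. Pass the first stop.

play_rows(deltas=[[[0,0,0],[0,0,-6],1],[[0,0,0],[0,0,-12],1],[[0,0,0],[0,0,-20],1],[[0,0,0],[0,0,-30],1],[[0,0,0],[0,0,-40],1]])

```text
clock: 6.92
position: [0.5675, -0.13, 0.2851]
eef_rot: [0.728, 0.685, 0.0, 0.0]
wrist_force: [5.4, 1.1, -1.9]
gripper_width: 0.0277
```

play_rows(deltas=[[[0,0,0],[0,0,-10],1],[[0,0,0],[0,0,-20],1],[[0,0,0],[0,0,-27],1],[[0,0,0],[0,0,-30],1],[[0,0,0],[0,0,-31],1]])

```text
clock: 7.55
position: [0.5674, -0.13, 0.3159]
eef_rot: [0.728, 0.685, 0.0, 0.0]
wrist_force: [4.7, 0.5, -1.7]
gripper_width: 0.0276
```

play_rows(deltas=[[[0,0,0],[0,0,-1],1],[[0,0,0],[0,0,-2],1],[[0,0,0],[0,0,-2],1]])

```text
clock: 7.92
position: [0.5674, -0.13, 0.3161]
eef_rot: [0.728, 0.685, -0.0, -0.0]
wrist_force: [9.9, -0.6, -14.2]
gripper_width: 0.0276
```

```bash
python3 - <<'E'
from h import *;from rig import *
import cv2
rel(sense(),[.567,-.130,.315],-3.5)
S=get_image('side');T=get_image('top')
print(proj(S,[.567,-.13,.281]),proj(S,[.567,-.13,.26]),proj(S,[.57,-.08,.182]))
cv2.imwrite('pics/f4.png',np.hstack([cv2.resize(T['frame'][200:300,340:460],None,fx=3.3,fy=3.3),cv2.resize(S['frame'][200:300,270:390],None,fx=3.3,fy=3.3)]))
E
```

```text
clk 7.925 pos [ 0.5674 -0.13    0.3161] w 0.0276 F [  9.9  -0.6 -14.2] yang -3.5 z [-0.  0. -1.]
shift mm [-0.1 -0.4  1.1]
turn [-0. -0.  0.]
[334.0736952  212.54793296] [334.07575542 221.1454354 ] [332.78938717 242.43480172]
```

View pics/f4.png

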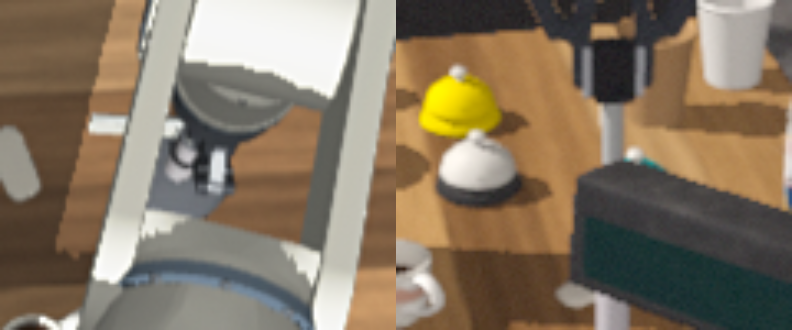

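Grip centre is at side (334,220.6), against 221 predicted for full height. The upward pull met the second stop (14 N), and the bell is upright. Handing in.

```bash
python3 -c "
from rig import *
print(hand_in())"
```

```text
the job is handed in; nothing more can be done
None
```

I rang the bell first, then gripped the flag with its release button squeezed in and pulled it up to the second stop. I handed the job in at about 8 s, still holding the flag up; no verdict was reported.

- **Bell:** I pressed the plunger with shut fingertips until the force rose sharply to 36 N after about 4 mm of travel, then let it come up. Later pictures show the bell upright, in the same place, with its plunger up.
- **Flag:** The tool rose 120 mm, past the first stop without catching, until the pull met the second stop at about 14 N. The side picture puts the grip at row 220.6, where 221.1 was expected for full height.
- **Other things on the counter:** Nothing had visibly moved in the last side pictures, which do not show every item.

**One mismatch:** the closed finger opening read 27.6 mm instead of the expected 30 mm with the button in. The mast passed the first stop freely, so the button was in.

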